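# Bolt the tool chest

## Robot

A 6-joint arm with a two-finger parallel gripper is mounted at the origin on the work surface. World frame = base frame: x ahead of the robot, y to its left, z up, the work surface at z = 0. Lengths are in m, angles in degrees, forces in N, time in s.
With the tool pointing down it reaches from about 0.325 to 0.925 m from the base axis. Payload 3.1 kg.
Tool frame: the origin (TCP) lies on the centre line of the jaws, within the pads' length; the fingertips stand 17 mm ahead of it and the grasp point (between the pads) lies 2 mm behind it; z points along the fingers, y is the direction in which the jaws open and shut (so a half turn about z gives the same grasp; the last joint's range is limited). The gripper opens to 85 mm and grips with 20 to 120 N. Pads are 22 mm wide; open, the fingers measure 114 mm over their backs; the gripper's body (76 mm by 85 mm) begins 54 mm behind the grasp point. The pads swing forward as they close: fully open they stand 13 mm farther back than shut.
Start: joints at [67.54, 12.427, 92.441, -0, 75.132, -6.429], TCP at [0.173, 0.601, 0.248] pointing down, gripper open.
Joint ranges: [-157.48, 157.48], [-44.54, 120.13], [17.64, 146.25], [-64.5, 244.5], [7.68, 150.69], [-147.95, 147.95]. Speed limits (degrees/s): [159.86, 159.86, 180, 180, 180, 180].

## Interface

Orientations are given as a 3x3 rotation matrix whose columns are the frame's x, y, z axes.
In Python, from workcell import manip, optics gives the robot as it stands.
- The arm moves only by the shell command python3 -m pendant 'ROWS' [OPENING]. ROWS is JSON, a list of rows, each a list of 2 entries, a list of its own where there are three numbers: the shift along the tool's x, y, z in cm, then the turn, a rotation vector about the tool's x, y, z in degrees. In form: [[[x, y, z], [rx, ry, rz]], ...]. A call has 1 to 20 rows; each row is the pose to reach, as a shift and turn from the pose measured when the call began, along the tool's axes at that moment; what a row does not reach only later rows make up. A row lasts 1/12 s, in which the tool goes at most 41.7 mm and 7.16 degrees, less where a joint would pass 70% of its speed; a pose out of reach is approached as far as the arm can. A call with a gripper value outside its range is refused whole. OPENING is the gripper command: -1 is fully open, 1 is shut, values between are in proportion, set as the call begins (- or left out, the last holds). The fingers move at their own pace and stop on an object; the grip force is fixed at half the most. Time passes only in rows, so rows that repeat a pose let the fingers close. It gives the time, the measured TCP pose, the force and the opening at its end, in the units of the state.
- manip.read_state(): the state, without advancing time (a new reading comes with each control period).
- optics.snapshot(name): name is "scene" or "top" or "wrist"; returns a dict with "img" (384x512x3 uint8, red, green, blue), "depth" (384x512 float32, m along the optical axis (not along the pixel's ray), 0 where there is no reading), "K" (3x3 intrinsics, pixels), "view" (4x4, takes a point from world to camera coordinates). Camera axes: x right, y down, z forward; pixel columns grow to the right and rows downward; lengths in m; the calibration is good to about 2 mm. A picture is of the moment at which its call begins.
- manip.sign_off(): hands the job in, once; it reports no verdict.
The state is a dict: "clock": time; "qpos": joint angles; "qd": joint speeds; "joint_torque": joint torques, N m; "position": TCP position; "ee_rot": TCP orientation; "ft_force": force on the tool from outside, world axes, zero at the start; "wrist_torque": the same for the moment, N m; "grip_width": finger opening in m.
Only numpy, scipy, OpenCV 4.12 (cv2) and the standard library are available. Lean on these libraries where they do the work, as an engineer would, in place of code of your own. Each camera call takes 0.05 s, during which the arm holds its last target.

## Task

The lid of the plywood tool chest is shut but not bolted. Slide its barrel bolt across into the receiver on the fixed ledge, then turn the red-knobbed handle down into the notch of the steel keep until it lies fully home, and let go. Feel for the notch with a light touch, never forcing the bolt or its handle, and leave the things lying on the chest where they are.

Things in the scene. Friction and masses are not known exactly. Their poses are not given: they have to be found in the camera images.
- chest: Plywood tool chest on the bench, 290 x 560 mm, 110 mm high, heavy, fixed. Origin: centre of its underside; x away from the robot's side, y along its length towards the fixed ledge, z up. Its top (z = 110 mm) is a brown hinged lid for y below 98 mm, which stays shut, and the fixed plank ledge beyond. Carries the receiver and the keep.
- bolt_plate: Zinc base plate of the barrel bolt, 48 x 160 x 3 mm, fixed on the lid, with two barrel sleeves (23 mm wide, 36 mm high, 16 mm long, at y = -58 and +58 mm) that guide the 14 mm round bolt. Origin: centre of its underside, on the lid; axes as the chest's. Carries the bolt and its handle.
- axis (a point): Point on the bolt's axis midway between the sleeves, 24 mm above the lid (fixed; axes as the chest's, the bolt slides along y). The handle stem leaves the axis at y = -30 mm + joint bolt from here.
- knob (a point): Middle of the red knob, a round cylinder 20 mm across and 18 mm long on the end of the handle stem, a flat steel bar 10 mm wide (along y) and 8 mm thick, 59 mm out from the bolt's axis. z points out along the stem, y along the bolt. With the handle down it lies 24 mm above the lid.
- bolt (a joint): How far the bolt is slid towards the receiver (+y of the chest), m: 0 fully drawn; it meets the receiver's closed end at 0.068. It starts between 0 and 0.02. Drags with about 3 N.
- handle (a joint): Handle angle about the bolt's axis, rad: 0 straight up, grows as it turns down to the chest's -x side (towards the robot); 1.57 is level, home on the notch floor. On the keep's crest it stops at about 1.15; only in the notch can it go further. Starts between -0.35 and 0.35. Stiff (2 N at the knob): stays where it is left.
- tin: Bystander: round whitish tin standing on the ledge, 68 mm across, 85 mm high; origin under its centre.
- wrench: Bystander: steel wrench lying flat on the far part of the lid, 180 mm long, 8 mm thick; origin under its middle.
- sander: Bystander: cork sanding block on the lid, 65 x 100 x 30 mm; origin under its centre.
- receiver (a point): Middle of the receiver on the ledge, on the bolt's axis, 24 mm above the chest top: a closed metal socket 26 mm wide, 37 mm high, 42 mm long in line with the bolt. Its closed end is the bolt's stop. Axes as the chest's.
- keep_mid (a point): On the lid top, below the mean place of the notch. The keep: upright dark steel flange, 4 mm thick, 104 mm long, parallel to the bolt, 32 mm from its axis, crest 33 mm over the lid; one square notch 13.5 mm wide, 13 mm deep (floor 20 mm over the lid) for the stem. Screwed on by hand: the true notch lies up to 8 mm either way along y (joint bolt = 0.050 to 0.066) and must be felt for. Axes as the chest's.

How it is judged (in metres and radians):
On the way:
1. the bolt is slid across with the handle not yet down (value of joint bolt above 0.04 m and value of joint handle below 1.3 rad), for 0.1 s.
At the end, for the whole second after the job is handed in: The bolt is across in the receiver (joint bolt above 0.047 m) and its handle lies fully down, home in the keep's notch (joint handle above 1.47 rad), at rest (value of joint bolt above 0.047 m and value of joint handle above 1.47 rad and velocity of joint handle between -0.1 and 0.1 rad/s); the robot touches nothing.
It fails at once if the bolt or handle is forced against the receiver or the keep (more than 35 N there, some 20 N at the knob) (contact force between bolt_plate and chest above 35 N).
It fails at once if something lying on the chest is moved more than 15 mm (distance of any of tin, wrench, sander from where it was at the start of the episode above 0.015 m).
It also fails if it takes over 61 s, if anything falls off the work surface, if the arm or the gripper's body presses on something with over 40 N, if the wrist force passes 120 N, or if a joint passes its speed limit or range.

## Working session

There is one attempt and no reset: what is moved stays moved. The work goes in short steps, Python scripts to look and compute and a shell command to move; the robot and the scene stay as the last step left them, time stands still between calls to the robot, and variables do not carry over. Pictures are saved under pics/ and viewed, and the job is handed in when it is done.

```bash
mkdir -p pics; ls; python3 - <<'E'
from workcell import manip, optics
import cv2,numpy as np
s=manip.read_state();print({k:np.round(v,3).tolist() for k,v in s.items()})
for n in("scene","top","wrist"):
    d=optics.snapshot(n);cv2.imwrite(f"pics/{n}0.png",d["img"][:,:,::-1]);np.savez(f"{n}0.npz",**d);print(n,np.round(d["K"],1).tolist(),np.round(d["view"],3).tolist())
E
```

```text
pics
{'clock': 0.0, 'qpos': [67.539, 12.478, 92.527, -0.003, 75.13, -6.428], 'qd': [-0.005, -0.05, 0.002, -0.02, 0.012, -0.014], 'joint_torque': [-0.002, -39.683, -30.386, -0.0, 0.009, -0.0], 'position': [0.172, 0.6, 0.247], 'ee_rot': [[-0.961, 0.276, -0.001], [0.276, 0.961, -0.002], [0.0, -0.002, -1.0]], 'ft_force': [0.341, 0.055, -0.131], 'wrist_torque': [0.008, 0.004, -0.006], 'grip_width': 0.085}
scene [[379.0, 0.0, 249.0], [0.0, 379.0, 190.9], [0.0, 0.0, 1.0]] [[-0.302, 0.953, -0.009, 0.151], [0.708, 0.218, -0.671, -0.36], [-0.638, -0.209, -0.741, 1.314], [0.0, 0.0, 0.0, 1.0]]
top [[362.3, 0.0, 254.4], [0.0, 362.3, 185.2], [0.0, 0.0, 1.0]] [[-0.02, -0.999, -0.048, 0.07], [-0.991, 0.026, -0.129, 0.618], [0.13, 0.045, -0.99, 0.812], [0.0, 0.0, 0.0, 1.0]]
wrist [[302.4, 0.0, 259.7], [0.0, 302.4, 188.9], [0.0, 0.0, 1.0]] [[0.276, 0.961, -0.003, -0.624], [0.921, -0.263, 0.288, -0.037], [0.276, -0.082, -0.958, 0.379], [0.0, 0.0, 0.0, 1.0]]
```

View pics/scene0.png

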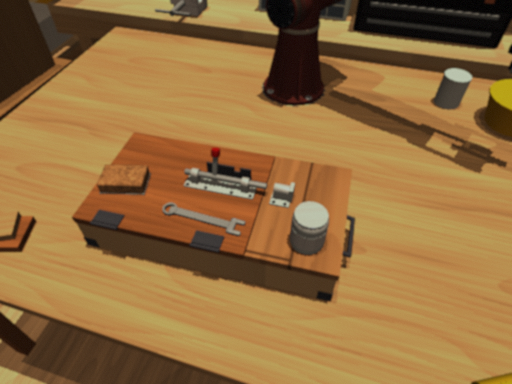

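View pics/top0.png

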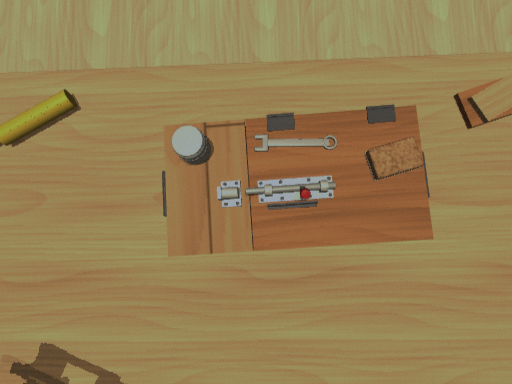

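View pics/wrist0.png

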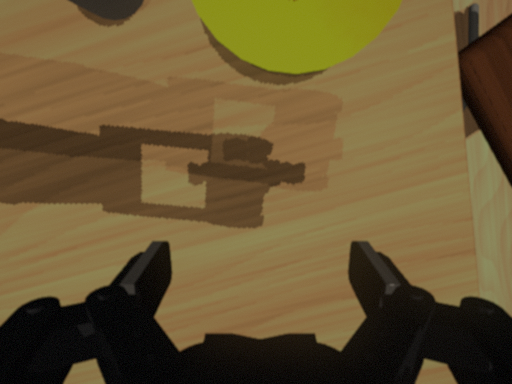

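The scene picture shows the chest with the red knob at about (215,152). In the top picture the knob is at (305,193), the bolt runs from (248,191) to (335,186), the receiver is at (230,193), the keep is at (292,205) and the ledge is on the left (+y). The wrist picture shows only bench. Next I measure these points.

```bash
cat >h.py <<'E'
import numpy as np,cv2
def load(n): return dict(np.load(n))
def pts(d):
    K,V=d["K"],d["view"];h,w=d["depth"].shape
    u,v=np.meshgrid(np.arange(w),np.arange(h));z=d["depth"]
    c=np.stack([(u-K[0,2])/K[0,0]*z,(v-K[1,2])/K[1,1]*z,z],-1)
    P=(c-V[:3,3])@V[:3,:3]; P[z==0]=np.nan
    return P
def ray(d,u,v,h):
    K,V=d["K"],d["view"];R=V[:3,:3]
    C=-R.T@V[:3,3];r=R.T@np.array([(u-K[0,2])/K[0,0],(v-K[1,2])/K[1,1],1]);return C+r*(h-C[2])/r[2]
def tri(obs):
    A=[];b=[]
    for d,u,v in obs:
        K,V=d["K"],d["view"];R=V[:3,:3];C=-R.T@V[:3,3];r=R.T@np.array([(u-K[0,2])/K[0,0],(v-K[1,2])/K[1,1],1]);r/=np.linalg.norm(r)
        M=np.eye(3)-np.outer(r,r);A.append(M);b.append(M@C)
    x=np.linalg.lstsq(np.vstack(A),np.hstack(b),rcond=None)[0];return x,np.linalg.norm(np.vstack(A)@x-np.hstack(b))
def red(d):
    i=d["img"].astype(int);m=(i[...,0]>110)&(i[...,1]<50)&(i[...,2]<60)
    n,l,st,c=cv2.connectedComponentsWithStats(m.astype(np.uint8));k=1+np.argmax(st[1:,4]);return c[k],st[k],l==k
E
python3 - <<'E'
from h import *
t,s=load("top0.npz"),load("scene0.npz")
for d in(t,s):
    c,st,m=red(d);P=pts(d);print(c,st,np.nanmean(P[m],0),np.nanmax(P[m],0))
print(tri([(t,*red(t)[0]),(s,*red(s)[0])]))
P=pts(t)
m=(abs(P[...,2]-.11)<.012)&(P[...,0]>.2)
n,l,st,c=cv2.connectedComponentsWithStats(m.astype(np.uint8));k=1+np.argmax(st[1:,4]);print(st[k],np.nanmedian(P[l==k][:,2]))
r=cv2.minAreaRect(P[l==k][:,:2].astype(np.float32)*1000);print(r, cv2.boxPoints(r))
z=P[...,2]
hi=(z>.118)&(z<.25)
n,l,st,c=cv2.connectedComponentsWithStats(hi.astype(np.uint8))
for i in range(1,n):
    if st[i,4]>15: Q=P[l==i];print(st[i],Q.mean(0).round(4),Q.min(0).round(3),Q.max(0).round(3))
for n,d,(x,y,w,h) in(("t",t,(210,150,150,80)),("s",s,(170,130,150,100))):
    cv2.imwrite(f"pics/crop_{n}.png",cv2.resize(d["img"][y:y+h,x:x+w,::-1],None,fx=5,fy=5,interpolation=cv2.INTER_CUBIC))
E
```

```text
[305.22807018 193.87719298] [301 189   9   9  57] [ 0.579782   -0.04815109  0.19741744] [ 0.58878708 -0.04010207  0.20045181]
[214.875 149.625] [211 148   9   5  32] [ 0.58672171 -0.04684791  0.19803901] [ 0.59253379 -0.03861181  0.2017089 ]
(array([ 0.58050691, -0.04915087,  0.19211128]), np.float64(0.0007401043082140157))
[  164   105   270   152 30711] 0.10945942198969798
((622.6776123046875, -31.1363525390625), (295.6762390136719, 560.6364135742188), 2.738269329071045) [[ 461.61646  241.79903]
 [ 488.40015 -318.19727]
 [ 783.7388  -304.07172]
 [ 756.9551   255.92456]]
[ 172  126   39   39 1119] [0.6856 0.1749 0.1838] [0.658 0.147 0.118] [0.722 0.211 0.198]
[ 366  137   58   43 1600] [ 0.6561 -0.2398  0.1379] [ 0.615 -0.298  0.118] [ 0.7   -0.187  0.142]
[246 180  90  19 756] [ 0.5966 -0.0273  0.1463] [ 0.572 -0.116  0.119] [0.614 0.069 0.201]
[217 187  22  14 258] [0.5917 0.1077 0.1416] [0.579 0.087 0.118] [0.605 0.129 0.148]
[267 201  51   6 137] [ 0.567  -0.0268  0.1379] [ 0.563 -0.077  0.121] [0.571 0.026 0.145]
```

View pics/crop_t.png

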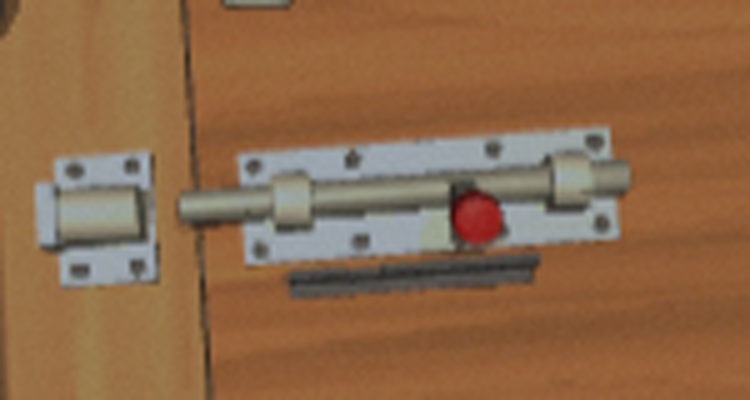

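View pics/crop_s.png

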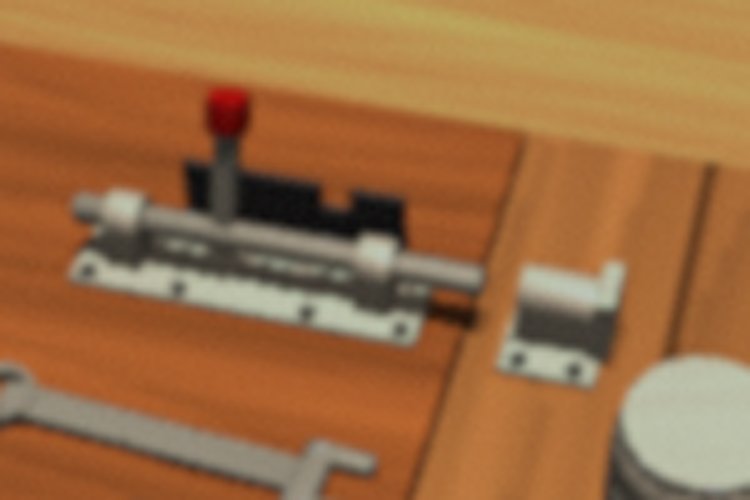

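```bash
python3 - <<'E'
from h import *
t,s=load("top0.npz"),load("scene0.npz")
yv=np.array([-.0478,.9989]);xv=np.array([.9989,.0478])
O=np.array([.6227,-.0311])
def ch(p): q=np.asarray(p)[:2]-O;return np.round([q@xv*1000,q@yv*1000],1)
print("knob",ch(tri([(t,*red(t)[0]),(s,*red(s)[0])])[0]))
# scene crest points (crop/5+offset) at z=.143
for n,u,v in(("keepL",187,163),("notchL",320,182),("notchR",352,192),("keepR",404,200)):
    print("S",n,ch(ray(s,170+u/5,130+v/5,.143)))
for n,u,v in(("keepR",540,258),("keepL",290,272)):
    print("T",n,ch(ray(t,210+u/5,150+v/5,.143)))
for n,u,v in(("plateTL",238,153),("plateTR",609,128),("plateBL",246,265),("plateBR",620,238)):
    print("T",n,ch(ray(t,210+u/5,150+v/5,.113)))
for n,u,v in(("stembase",462,195),("bolt tip",180,207),("bolt tail",630,178),("sleeveA",292,200),("sleeveB",571,180)):
    print("T",n,ch(ray(t,210+u/5,150+v/5,.14)))
print("S stem low",ch(ray(s,170+225/5,130+215/5,.14)), "recv",ch([.5917,.1077]))
i=s["img"];x,y,w,h=196,150,70,45
cv2.imwrite("pics/keep.png",cv2.resize(np.clip(i[y:y+h,x:x+w,::-1].astype(float)*1.6,0,255).astype(np.uint8),None,fx=11,fy=11,interpolation=cv2.INTER_NEAREST))
E
```

```text
knob [-43. -16.]
S keepL [-48.8 -40.1]
S notchL [-51.8  21.6]
S notchR [-49.2  37.1]
S keepR [-50.   60.8]
T keepR [-56.  -44.9]
T keepL [-54.4  57.4]
T plateTL [ 0.9 76.2]
T plateTR [ -0.2 -83.2]
T plateBL [-47.8  76.2]
T plateBR [-47.7 -83.3]
T stembase [-27.5 -15.7]
T bolt tip [-23.9 101.1]
T bolt tail [-25.5 -85. ]
T sleeveA [-24.4  54.4]
T sleeveB [-24.6 -60.9]
S stem low [-24.3 -14.3] recv [-24.3 140.1]
```

View pics/keep.png

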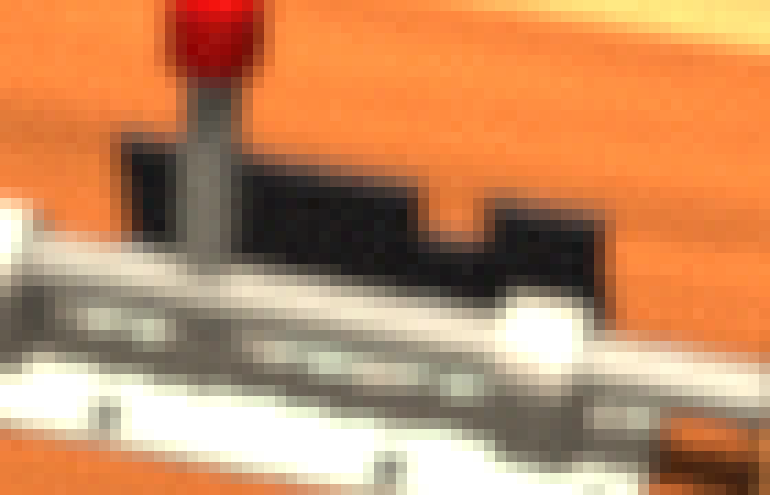

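```bash
cat >>h.py <<'E'
def rel(s,p,R):
    from scipy.spatial.transform import Rotation as Ro
    R0=np.array(s["ee_rot"]);d=R0.T@(np.array(p)-s["position"])*100
    r=Ro.from_matrix(R0.T@R).as_rotvec(degrees=True);return d.round(2).tolist(),r.round(2).tolist()
yv=np.array([-.0478,.9989,0]);xv=np.array([.9989,.0478,0])
Rdn=np.column_stack([-xv,yv,[0,0,-1.]])
E
python3 - <<'E'
from h import *;from workcell import manip
s=manip.read_state()
print(rel(s,[.5805,-.0492,.27],Rdn))
d=load("wrist0.npz");V=d["view"];print("cam",-V[:3,:3].T@V[:3,3])
E
```

```text
([-57.16, -51.14, -2.19], [-0.1, -0.03, -18.77])
cam [0.10102635 0.62121211 0.3720554 ]
```

```bash
python3 -m pendant '[[[-1,-0.9,-0.5],[0,0,-1]],[[-3,-2.7,-1.5],[0,0,-3]],[[-6,-5.4,-2.2],[0,0,-5]],[[-9,-8,-2.2],[0,0,-7]],[[-12,-10.7,-2.2],[0,0,-9]],[[-15,-13.4,-2.2],[0,0,-11]],[[-18,-16.1,-2.2],[0,0,-13]],[[-21,-18.8,-2.2],[0,0,-15]],[[-24,-21.5,-2.2],[0,0,-17]],[[-27,-24.1,-2.2],[0,0,-18.8]],[[-30,-26.8,-2.2],[0,0,-18.8]],[[-33,-29.5,-2.2],[0,0,-18.8]],[[-36,-32.2,-2.2],[0,0,-18.8]],[[-39,-34.9,-2.2],[0,0,-18.8]],[[-42,-37.6,-2.2],[0,0,-18.8]],[[-45,-40.3,-2.2],[0,0,-18.8]],[[-48,-43,-2.2],[0,0,-18.8]],[[-51,-45.6,-2.2],[0,0,-18.8]],[[-53,-47.4,-2.2],[0,0,-18.8]],[[-54,-48.3,-2.2],[0,0,-18.8]]]'
python3 - <<'E'
from h import *;from workcell import manip,optics
d=optics.snapshot("wrist");cv2.imwrite("pics/w1.png",d["img"][:,:,::-1]);np.savez("w1.npz",**d)
s=manip.read_state()
print(rel(s,[.5805,-.0492,.27],Rdn),s["position"],s["ft_force"],s["qpos"])
E
```

```text
clock: 1.82
position: [0.5592, -0.0165, 0.2697]
ee_rot: [[-0.999, -0.045, -0.001], [-0.045, 0.999, -0.003], [0.001, -0.003, -1.0]]
ft_force: [-0.0, -0.1, -0.9]
grip_width: 0.0859
([-1.94, -3.3, -0.02], [-0.21, -0.02, -0.19]) [ 0.55969252 -0.01709649  0.26963728] [ 0.99788332 -1.17399972 -0.14833465] [  -8.82396986    3.52931456  100.07996656   -0.2128034    76.36727746
 -101.32518969]
```

View pics/w1.png

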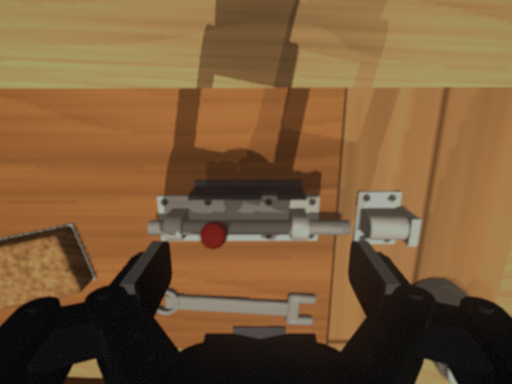

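The wrist picture shows the knob at (213,235), between the fingers, with the keep at (248,188) and the receiver at (388,225). I triangulate again with this third view.

```bash
python3 - <<'E'
from h import *;from workcell import manip,optics
t,s,w=load("top0.npz"),load("scene0.npz"),load("w1.npz")
i=w["img"].astype(int);m=(i[...,0]>70)&(i[...,1]<40)&(i[...,2]<45)
n,l,st,c=cv2.connectedComponentsWithStats(m.astype(np.uint8));k=1+np.argmax(st[1:,4]);print(c[k],st[k]);P=pts(w);print(np.nanmean(P[l==k],0),np.nanmin(P[l==k],0),np.nanmax(P[l==k],0))
cw=c[k]
print(tri([(t,*red(t)[0]),(w,*cw)]),tri([(s,*red(s)[0]),(w,*cw)]))
x,y,ww,h=140,165,220,90
cv2.imwrite("pics/w1c.png",cv2.resize(np.clip(w["img"][y:y+h,x:x+ww,::-1].astype(float)*2,0,255).astype(np.uint8),None,fx=3.6,fy=3.6,interpolation=cv2.INTER_CUBIC))
E
```

```text
[212.88650964 234.85438972] [201 223  25  25 467]
[ 0.58004231 -0.04861424  0.19743162] [ 0.57179647 -0.05743069  0.19327583] [ 0.58920836 -0.04013021  0.20059946]
(array([ 0.57967254, -0.04828642,  0.19822335]), np.float64(0.00029844544422638944)) (array([ 0.58193961, -0.04914312,  0.19340619]), np.float64(0.00011748470719254155))
```

View pics/w1c.png

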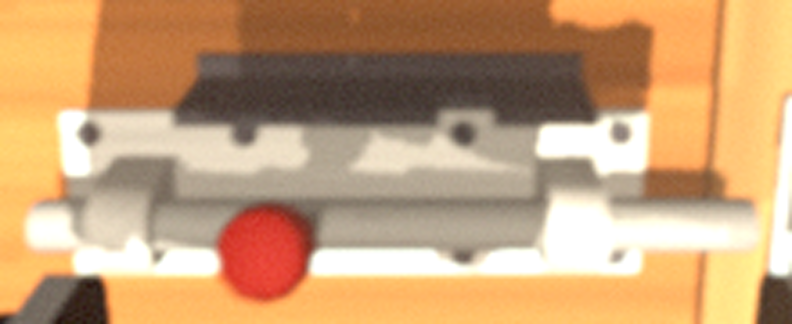

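```bash
python3 - <<'E'
from h import *;from workcell import manip
w=load("w1.npz")
O=np.array([.6227,-.0311,0])
f=lambda u,v,h:(lambda p:(p.round(4).tolist(),((p-O)@xv).round(4),((p-O)@yv).round(4)))(ray(w,140+u/3.6,165+v/3.6,h))
for n,u,v,h in(("keepL",178,122,.143),("keepR",592,122,.143),("n1",438,120,.143),("n2",494,120,.143),("knobtop",264,252,.198),("sleeveL",128,190,.146),("sleeveR",577,220,.146),("tail",28,225,.134),("tip",755,225,.134)): print(n,f(u,v,h))
print(rel(manip.read_state(),[.583,-.0487,.198],Rdn))
E
```

```text
keepL ([0.5726, -0.0775, 0.143], np.float64(-0.0523), np.float64(-0.0439))
keepR ([0.5679, 0.0234, 0.143], np.float64(-0.0521), np.float64(0.0571))
n1 ([0.5691, -0.0141, 0.143], np.float64(-0.0527), np.float64(0.0195))
n2 ([0.5685, -0.0005, 0.143], np.float64(-0.0527), np.float64(0.0332))
knobtop ([0.5799, -0.0482, 0.198], np.float64(-0.0436), np.float64(-0.015))
sleeveL ([0.5898, -0.0894, 0.146], np.float64(-0.0357), np.float64(-0.0567))
sleeveR ([0.5926, 0.0214, 0.146], np.float64(-0.0276), np.float64(0.0539))
tail ([0.6059, -0.1192, 0.134], np.float64(-0.021), np.float64(-0.0872))
tip ([0.597, 0.0696, 0.134], np.float64(-0.0208), np.float64(0.1019))
([-2.19, -3.24, 7.17], [-0.21, -0.02, -0.19])
```

```bash
python3 -m pendant '[[[-1,-1.6,0],[0,0,0]],[[-2.2,-3.25,0],[0,0,-0.2]],[[-2.2,-3.25,1],[0,0,-0.2]],[[-2.2,-3.25,3],[0,0,-0.2]],[[-2.2,-3.25,5],[0,0,-0.2]],[[-2.2,-3.25,6.5],[0,0,-0.2]],[[-2.2,-3.25,7.1],[0,0,-0.2]],[[-2.2,-3.25,7.1],[0,0,-0.2]],[[-2.2,-3.25,7.1],[0,0,-0.2]]]' -0.2
python3 - <<'E'
from h import *;from workcell import manip,optics
d=optics.snapshot("wrist");cv2.imwrite("pics/w2.png",d["img"][:,:,::-1])
d=optics.snapshot("scene");cv2.imwrite("pics/s2.png",cv2.resize(d["img"][100:240,140:320,::-1],None,fx=4,fy=4))
E
```

```text
clock: 2.62
position: [0.5826, -0.0478, 0.1986]
ee_rot: [[-0.999, -0.049, -0.001], [-0.049, 0.999, -0.003], [0.001, -0.003, -1.0]]
ft_force: [0.5, -0.1, 0.3]
grip_width: 0.0514
```

View pics/w2.png

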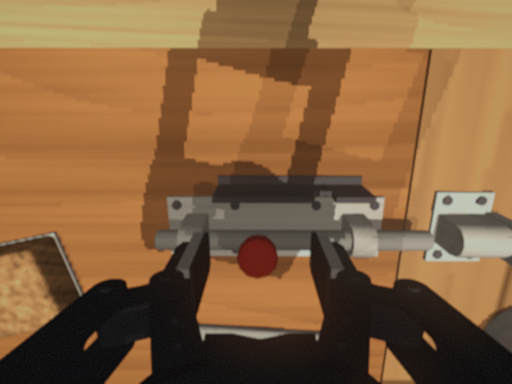

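View pics/s2.png

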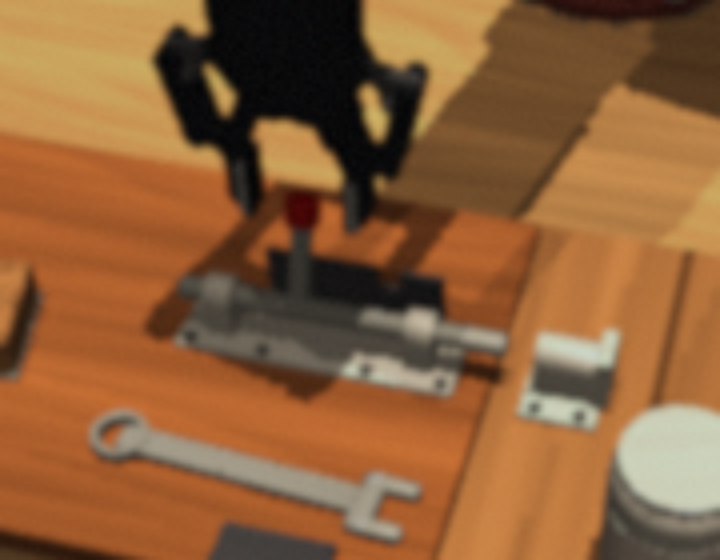

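In both views the knob sits between the fingertips, at wrist (257,257). I close on it.

```bash
python3 -m pendant '[[[0,0,0],[0,0,0]],[[0,0,0],[0,0,0]],[[0,0,0],[0,0,0]],[[0,0,0],[0,0,0]],[[0,0,0],[0,0,0]],[[0,0,0],[0,0,0]],[[0,0,0],[0,0,0]]]' 1
```

```text
clock: 3.3
position: [0.5845, -0.0486, 0.2018]
ee_rot: [[-0.999, -0.049, 0.004], [-0.049, 0.999, -0.004], [-0.004, -0.005, -1.0]]
ft_force: [-1.2, 0.7, 4.7]
grip_width: 0.0176
```

```bash
python3 - <<'E'
from h import *;from workcell import manip,optics
d=optics.snapshot("wrist");a=d["img"][150:330,140:380,::-1]
e=optics.snapshot("scene")["img"][120:200,170:270,::-1]
cv2.imwrite("pics/g3.png",np.vstack([cv2.resize(a,(480,360))*1,cv2.resize(e,(480,240))]))
s=manip.read_state();print(s["position"],s["ft_force"],s["grip_width"])
E
```

```text
[ 0.58455829 -0.04865901  0.2017856 ] [-1.1179477  -0.11100694  5.49838371] 0.017356443524185184
```

View pics/g3.png

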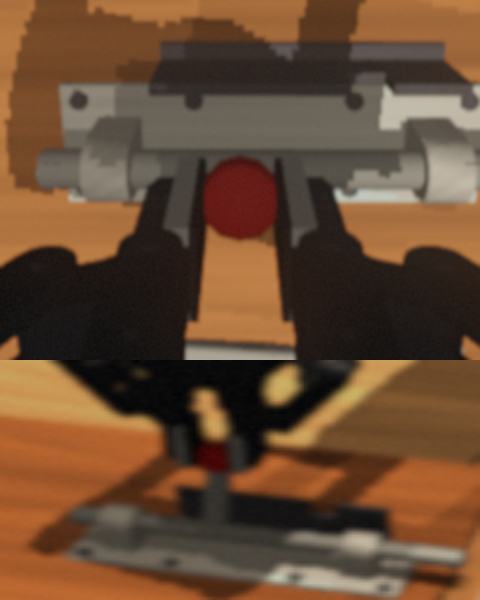

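The knob is held squarely between both pads. Now I slide along tool +y.

```bash
python3 -m pendant '[[[0,0,0],[0,0,0]],[[0,0.3,0],[0,0,0]],[[0,0.8,0],[0,0,0]],[[0,1.3,0],[0,0,0]],[[0,1.8,0],[0,0,0]],[[0,2.3,0],[0,0,0]],[[0,2.8,0],[0,0,0]],[[0,3.3,0],[0,0,0]],[[0,3.7,0],[0,0,0]],[[0,4.0,0],[0,0,0]],[[0,4.2,0],[0,0,0]],[[0,4.3,0],[0,0,0]],[[0,4.3,0],[0,0,0]]]'
```

```text
clock: 4.48
position: [0.5825, -0.0052, 0.2018]
ee_rot: [[-0.999, -0.049, 0.004], [-0.049, 0.999, -0.004], [-0.004, -0.004, -1.0]]
ft_force: [-1.4, -2.0, 4.2]
grip_width: 0.0171
```

```bash
python3 - <<'E'
from h import *;from workcell import manip,optics
d=optics.snapshot("wrist");np.savez("w4.npz",**d)
cv2.imwrite("pics/w4.png",cv2.resize(np.clip(d["img"][160:300,120:380,::-1]*1.8,0,255).astype(np.uint8),None,fx=3,fy=3,interpolation=cv2.INTER_CUBIC))
d=optics.snapshot("scene");np.savez("s4.npz",**d)
cv2.imwrite("pics/s4.png",cv2.resize(np.clip(d["img"][130:210,170:310,::-1]*1.8,0,255).astype(np.uint8),None,fx=5,fy=5,interpolation=cv2.INTER_CUBIC))
E
```

```text
(no output)
```

View pics/w4.png

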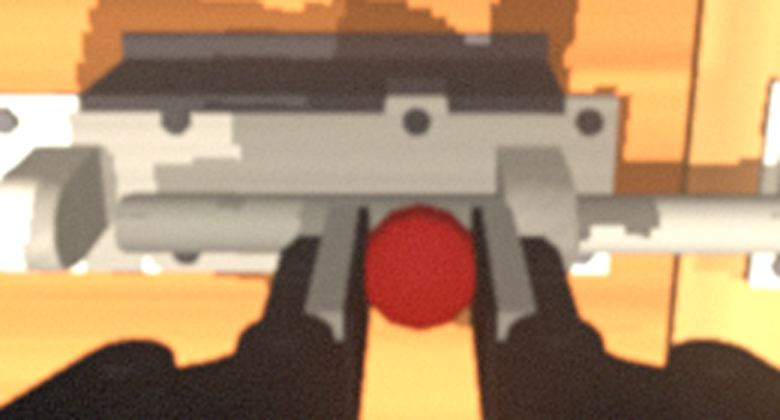

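View pics/s4.png

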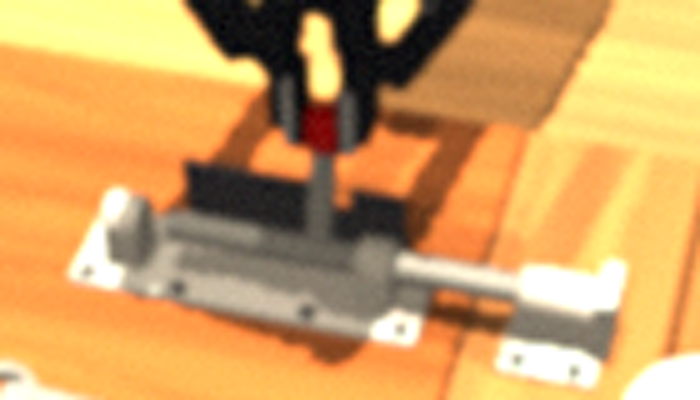

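In the wrist view the notch (crop columns 386–448) and the knob (centre 420) line up to about 0.6 mm. In the scene view the bolt is in the receiver. I start the turn in small steps along the arc and watch the forces.

```bash
python3 -m pendant '[[[0.2,0,0.05],[0,-1.5,0]],[[0.45,0,0.12],[0,-3,0]],[[0.7,0,0.2],[0,-4.5,0]],[[0.9,0,0.3],[0,-6,0]],[[1.1,0,0.38],[0,-7.5,0]],[[1.31,0,0.48],[0,-9,0]],[[1.31,0,0.48],[0,-9,0]],[[1.31,0,0.48],[0,-9,0]]]'
```

```text
clock: 5.25
position: [0.57, -0.0058, 0.1971]
ee_rot: [[-0.986, -0.048, 0.162], [-0.048, 0.999, 0.005], [-0.162, -0.003, -0.987]]
ft_force: [1.9, -2.4, 0.2]
grip_width: 0.0174
```

```bash
python3 -m pendant '[[[0.3,0,0.1],[0,-2,0]],[[0.6,0,0.22],[0,-4,0]],[[0.9,0,0.36],[0,-6,0]],[[1.22,0,0.52],[0,-8,0]],[[1.5,0,0.68],[0,-10,0]],[[1.78,0,0.86],[0,-12,0]],[[2.05,0,1.05],[0,-14,0]],[[2.31,0,1.24],[0,-16,0]],[[2.31,0,1.24],[0,-16,0]],[[2.31,0,1.24],[0,-16,0]]]'
python3 - <<'E'
from h import *;from workcell import manip,optics
s=manip.read_state();R=np.array(s["ee_rot"]);print("knob est",s["position"]+.011*R[:,2])
d=optics.snapshot("scene")
cv2.imwrite("pics/s5.png",cv2.resize(np.clip(d["img"][120:210,170:310,::-1]*1.8,0,255).astype(np.uint8),None,fx=5,fy=5,interpolation=cv2.INTER_CUBIC))
d=optics.snapshot("wrist")
cv2.imwrite("pics/w5.png",cv2.resize(np.clip(d["img"][100:300,120:380,::-1]*1.8,0,255).astype(np.uint8),None,fx=2.5,fy=2.5,interpolation=cv2.INTER_CUBIC))
E
```

```text
clock: 6.08
position: [0.5505, -0.0067, 0.1827]
ee_rot: [[-0.901, -0.047, 0.431], [-0.043, 0.999, 0.018], [-0.431, -0.002, -0.902]]
ft_force: [-2.7, -1.7, 6.3]
grip_width: 0.0173
knob est [ 0.55521171 -0.00645978  0.17280314]
```

View pics/w5.png

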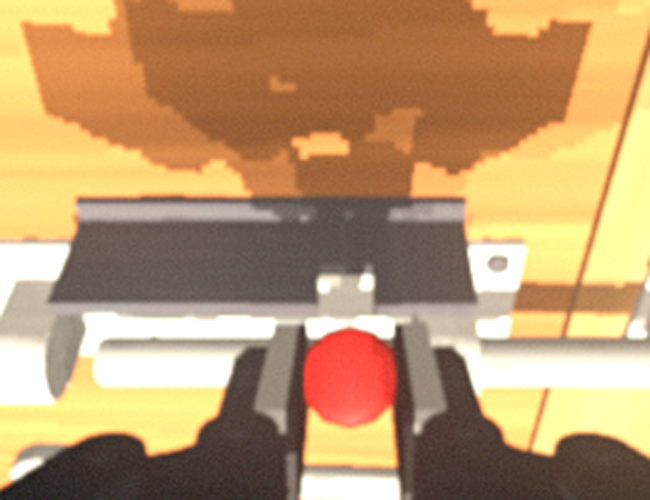

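View pics/s5.png

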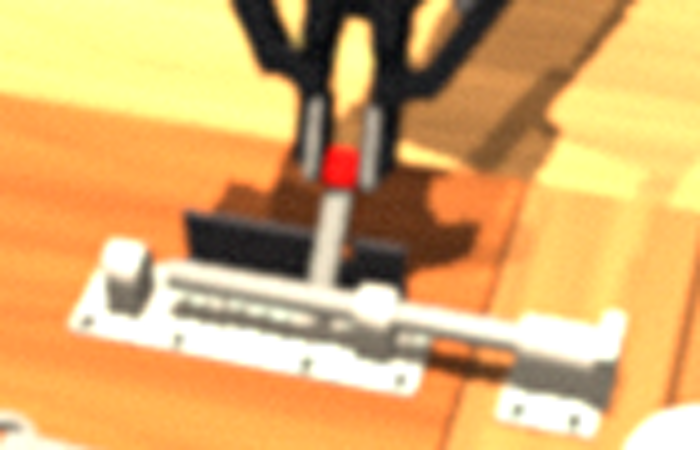

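The wrist view puts the notch centre at column 346.5 and the knob at 350, so the handle is about 0.7 mm too far along +y. I correct that and continue to about 1.1 rad.

```bash
python3 -m pendant '[[[0,-0.03,0],[0,0,0]],[[0.2,-0.06,0.1],[0,0,0]],[[0.4,-0.06,0.2],[0,0,0]],[[0.6,-0.06,0.31],[0,0,0]],[[0.84,-0.06,0.43],[0,0,0]],[[1.08,-0.06,0.6],[0,0,0]],[[1.32,-0.06,0.77],[0,0,0]],[[1.32,-0.06,0.77],[0,0,0]]]'
python3 - <<'E'
from h import *;from workcell import manip,optics
s=manip.read_state();R=np.array(s["ee_rot"]);print("knob est",s["position"]+.011*R[:,2],s["ft_force"])
d=optics.snapshot("wrist")
cv2.imwrite("pics/w6.png",cv2.resize(np.clip(d["img"][100:300,120:380,::-1]*1.8,0,255).astype(np.uint8),None,fx=2.5,fy=2.5,interpolation=cv2.INTER_CUBIC))
E
```

```text
clock: 6.85
position: [0.5416, -0.0071, 0.1691]
ee_rot: [[-0.902, -0.047, 0.429], [-0.042, 0.999, 0.02], [-0.429, -0.0, -0.903]]
ft_force: [1.2, 0.9, -0.4]
grip_width: 0.0174
knob est [ 0.54632118 -0.00691746  0.15919315] [ 1.15039025  0.91292343 -0.42355437]
```

View pics/w6.png

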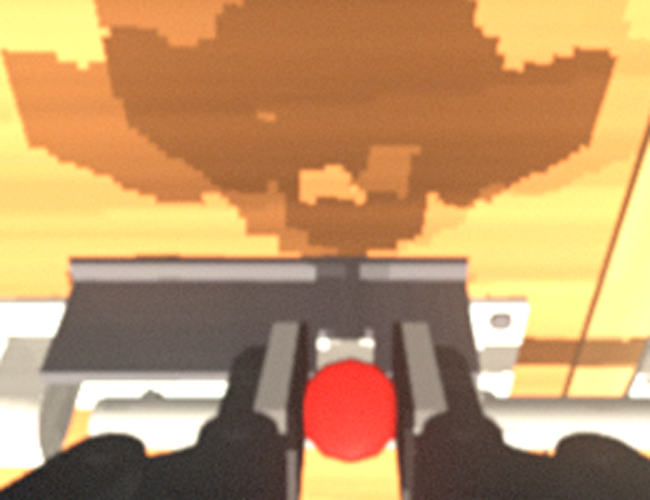

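```bash
python3 -m pendant '[[[0,-0.1,0],[0,0,0]],[[0,-0.2,0],[0,0,0]],[[0,-0.25,0],[0,0,0]],[[0,-0.25,0],[0,0,0]],[[0,-0.25,0],[0,0,0]]]'
python3 - <<'E'
from h import *;from workcell import manip,optics
d=optics.snapshot("wrist")
cv2.imwrite("pics/w7.png",cv2.resize(np.clip(d["img"][180:300,180:340,::-1]*1.8,0,255).astype(np.uint8),None,fx=5,fy=5,interpolation=cv2.INTER_CUBIC))
E
```

```text
clock: 7.32
position: [0.5416, -0.0094, 0.169]
ee_rot: [[-0.902, -0.046, 0.428], [-0.042, 0.999, 0.02], [-0.429, 0.001, -0.903]]
ft_force: [0.0, 3.2, 2.4]
grip_width: 0.0175
```

View pics/w7.png

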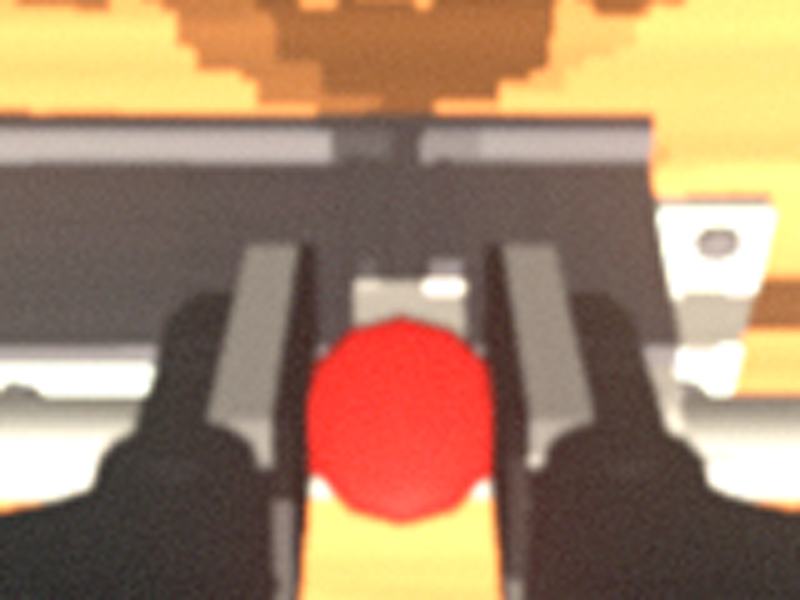

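The notch (353–467, centre 410) now sits about 1.1 mm to the +y side of the knob (401). I move back +1.1 mm, then press down lightly along the arc.

```bash
python3 -m pendant '[[[0,0.06,0],[0,0,0]],[[0,0.12,0],[0,0,0]],[[0,0.12,0],[0,0,0]],[[0.1,0.12,0.1],[0,0,0]],[[0.2,0.12,0.2],[0,0,0]],[[0.2,0.12,0.2],[0,0,0]]]'
```

```text
clock: 7.87
position: [0.5409, -0.0092, 0.1675]
ee_rot: [[-0.902, -0.046, 0.429], [-0.042, 0.999, 0.019], [-0.43, -0.001, -0.903]]
ft_force: [-7.1, -3.3, 8.5]
grip_width: 0.0174
```

```bash
python3 -m pendant '[[[0,0,-0.05],[0,0,0]],[[0,0,-0.05],[0,0,0]],[[0,0.1,-0.05],[0,0,0]],[[0,0.2,-0.05],[0,0,0]],[[0,0.2,-0.05],[0,0,0]]]'
python3 - <<'E'
from h import *;from workcell import manip,optics
s=manip.read_state();print(s["position"],s["ft_force"])
d=optics.snapshot("wrist")
cv2.imwrite("pics/w8.png",cv2.resize(np.clip(d["img"][180:300,180:340,::-1]*1.8,0,255).astype(np.uint8),None,fx=5,fy=5,interpolation=cv2.INTER_CUBIC))
E
```

```text
clock: 8.28
position: [0.5414, -0.0076, 0.1687]
ee_rot: [[-0.901, -0.046, 0.431], [-0.043, 0.999, 0.018], [-0.431, -0.002, -0.902]]
ft_force: [1.4, -3.1, 3.2]
grip_width: 0.0171
[ 0.54142833 -0.00758682  0.16870653] [ 1.36872771 -3.0682407   3.20564396]
```

View pics/w8.png

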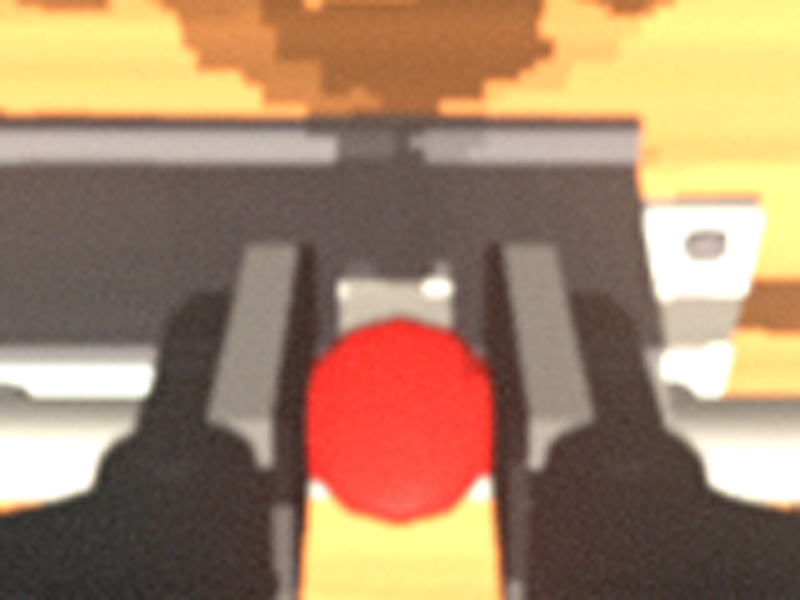

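The notch (337–455, centre 396) and the knob (400) now agree to 0.4 mm. I press lightly.

```bash
python3 -m pendant '[[[0.08,0,0.06],[0,0,0]],[[0.16,0,0.13],[0,0,0]],[[0.23,0,0.19],[0,0,0]],[[0.23,0,0.19],[0,0,0]]]'
python3 -m pendant '[[[0.08,0,0.06],[0,0,0]],[[0.15,0,0.13],[0,0,0]],[[0.22,0,0.2],[0,0,0]],[[0.22,0,0.2],[0,0,0]]]'
```

```text
clock: 8.67
position: [0.5405, -0.0077, 0.167]
ee_rot: [[-0.901, -0.046, 0.432], [-0.043, 0.999, 0.018], [-0.432, -0.003, -0.902]]
ft_force: [-4.5, -2.2, 8.3]
grip_width: 0.0174
clock: 9.0
position: [0.5399, -0.0077, 0.1658]
ee_rot: [[-0.9, -0.047, 0.433], [-0.043, 0.999, 0.018], [-0.434, -0.003, -0.901]]
ft_force: [-7.2, -0.9, 10.9]
grip_width: 0.0176
```

```bash
python3 -m pendant '[[[0,0,0],[0,0,0]],[[0.1,0,0.07],[0,-1,0]],[[0.19,0,0.14],[0,-2,0]],[[0.28,0,0.21],[0,-3,0]],[[0.28,0,0.21],[0,-3,0]]]'
python3 - <<'E'
from h import *;from workcell import manip,optics
s=manip.read_state();print(s["position"],s["ft_force"],s["wrist_torque"])
d=optics.snapshot("wrist")
a=cv2.resize(np.clip(d["img"][180:300,180:340,::-1]*1.8,0,255).astype(np.uint8),(600,450),interpolation=cv2.INTER_CUBIC)
cv2.imwrite("pics/w9.png",a)
d=optics.snapshot("scene");np.savez("s9.npz",**d)
cv2.imwrite("pics/s9.png",cv2.resize(np.clip(d["img"][140:210,200:280,::-1]*1.8,0,255).astype(np.uint8),None,fx=8,fy=8,interpolation=cv2.INTER_CUBIC))
E
```

```text
clock: 9.42
position: [0.5386, -0.0078, 0.1634]
ee_rot: [[-0.875, -0.046, 0.482], [-0.042, 0.999, 0.02], [-0.483, -0.003, -0.876]]
ft_force: [-1.4, -0.6, 5.6]
grip_width: 0.0174
[ 0.53859641 -0.00775555  0.16338611] [-1.35404655 -0.60558839  5.59050241] [-0.03611409 -0.35636134 -0.145132  ]
```

View pics/w9.png

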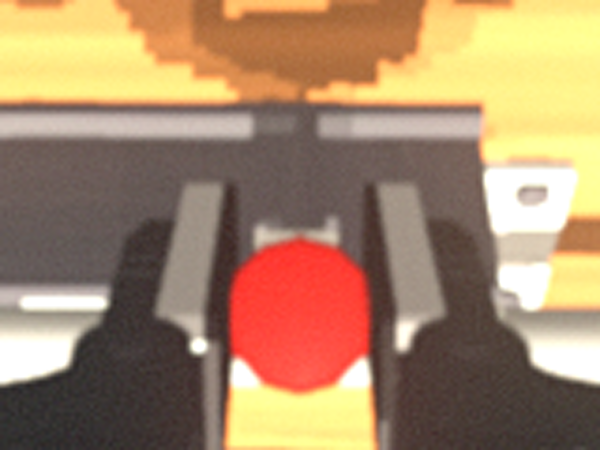

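View pics/s9.png

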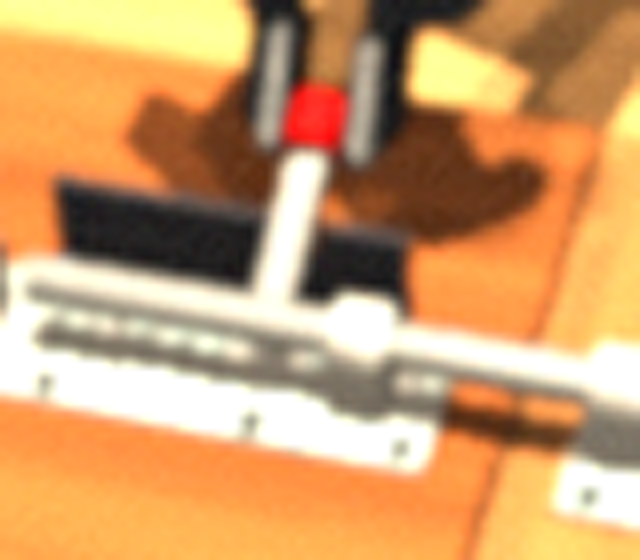

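Turning the tool along with the handle dropped the force. I continue the rigid rotation about the bolt axis in 3° bites.

```bash
python3 -m pendant '[[[0,0,0],[0,0,0]],[[0.1,0,0.07],[0,-1,0]],[[0.19,0,0.14],[0,-2,0]],[[0.28,0,0.2],[0,-3,0]],[[0.28,0,0.2],[0,-3,0]]]'
python3 -m pendant '[[[0,0,0],[0,0,0]],[[0.1,0,0.07],[0,-1,0]],[[0.19,0,0.14],[0,-2,0]],[[0.28,0,0.2],[0,-3,0]],[[0.28,0,0.2],[0,-3,0]]]'
```

```text
clock: 9.93
position: [0.5373, -0.0078, 0.1606]
ee_rot: [[-0.848, -0.046, 0.529], [-0.04, 0.999, 0.022], [-0.529, -0.003, -0.849]]
ft_force: [1.0, -1.2, 2.3]
grip_width: 0.0174
clock: 10.35
position: [0.536, -0.0079, 0.1574]
ee_rot: [[-0.818, -0.045, 0.573], [-0.038, 0.999, 0.024], [-0.574, -0.002, -0.819]]
ft_force: [2.4, -0.5, 2.7]
grip_width: 0.0177
```

```bash
python3 -m pendant '[[[0.1,0,0.07],[0,-1,0]],[[0.19,0,0.14],[0,-2,0]],[[0.28,0,0.2],[0,-3,0]],[[0.37,0,0.27],[0,-4,0]],[[0.46,0,0.34],[0,-5,0]],[[0.55,0,0.4],[0,-6,0]],[[0.55,0,0.4],[0,-6,0]]]'
python3 -m pendant '[[[0,0,0],[0,0,0]],[[0.1,0,0.07],[0,-1,0]],[[0.19,0,0.14],[0,-2,0]],[[0.28,0,0.2],[0,-3,0]],[[0.28,0,0.2],[0,-3,0]]]'
python3 - <<'E'
from h import *;from workcell import manip,optics
s=manip.read_state();R=np.array(s["ee_rot"]);print("knob est",s["position"]+.011*R[:,2],s["ft_force"],s["wrist_torque"])
d=optics.snapshot("scene");np.savez("s10.npz",**d)
cv2.imwrite("pics/s10.png",cv2.resize(np.clip(d["img"][140:210,200:280,::-1]*1.8,0,255).astype(np.uint8),None,fx=8,fy=8,interpolation=cv2.INTER_CUBIC))
E
```

```text
clock: 10.93
position: [0.534, -0.0079, 0.151]
ee_rot: [[-0.753, -0.044, 0.656], [-0.035, 0.999, 0.028], [-0.657, -0.002, -0.754]]
ft_force: [4.8, -1.2, 0.4]
grip_width: 0.0173
clock: 11.35
position: [0.5341, -0.0065, 0.1514]
ee_rot: [[-0.721, -0.038, 0.692], [-0.032, 0.999, 0.022], [-0.692, -0.006, -0.722]]
ft_force: [12.4, -5.9, -5.9]
grip_width: 0.0172
knob est [ 0.5417041  -0.00625289  0.1434354 ] [12.36543322 -5.92771804 -5.87345591] [-0.62383973 -0.10320652 -0.652649  ]
```

View pics/s10.png

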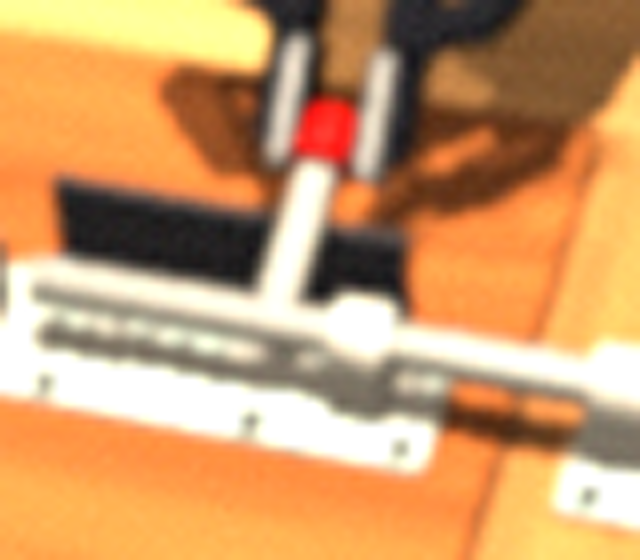

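```bash
python3 - <<'E'
from h import *;from workcell import manip,optics
s=manip.read_state();print(np.round(s["qpos"],1),s["position"],s["ft_force"],s["joint_torque"])
E
```

```text
[ -14.2  -10.4  137.1   46.6   15.3 -147.8] [ 0.53412467 -0.00650941  0.15137151] [10.08278493 -6.43225076 -5.8097041 ] [  3.13128747 -19.80427265 -22.70294309   0.54283055   0.493007
  -0.10130265]
```

The last bite ran into the arm's own limit: joint 6 is at -147.8° and the wrist is nearly straight. That explains the side forces, so it was not the keep. The handle is already well past the crest angle, in the notch. I open, straighten the tool while backing off, and will finish by pressing from above.

```bash
python3 -m pendant '[[[0,0,0],[0,0,0]],[[0,0,0],[0,0,0]],[[0,0,0],[0,2,0]],[[0,0,-0.3],[0,4,0]],[[0,0,-0.8],[0,7,0]],[[0,0,-1.4],[0,10,0]],[[0,0,-2],[0,14,0]],[[0,0,-3],[0,18,0]],[[0,0,-4],[0,22,0]],[[0,0,-5],[0,26,0]],[[0,0,-6],[0,30,0]],[[0,0,-6.5],[0,34,0]],[[0,0,-6.5],[0,38,0]],[[0,0,-6.5],[0,42,0]],[[0,0,-6.5],[0,43,0]],[[0,0,-6.5],[0,43,0]]]' 0
python3 - <<'E'
from h import *;from workcell import manip,optics
s=manip.read_state();print(np.round(s["qpos"],1),s["position"],s["ft_force"],s["ee_rot"])
for n in("wrist","scene","top"):
    d=optics.snapshot(n);np.savez(n+"11.npz",**d);cv2.imwrite(f"pics/{n}11.png",d["img"][:,:,::-1])
    if n!="wrist": print(red(d)[0],red(d)[1])
d=load("scene11.npz")
cv2.imwrite("pics/s11.png",cv2.resize(np.clip(d["img"][140:210,200:280,::-1]*1.8,0,255).astype(np.uint8),None,fx=8,fy=8,interpolation=cv2.INTER_CUBIC))
E
```

```text
clock: 12.73
position: [0.4888, -0.0077, 0.1973]
ee_rot: [[-0.999, -0.039, 0.011], [-0.039, 0.999, -0.006], [-0.011, -0.006, -1.0]]
ft_force: [-0.1, -0.9, -0.5]
grip_width: 0.0425
[  -9.    -1.8  113.6   -0.2   67.6 -101.2] [ 0.48878434 -0.00766736  0.19728024] [-0.11022311 -0.91657343 -0.52822426] [[-0.99916908 -0.03924084  0.01101407]
 [-0.03930434  0.99921154 -0.00560967]
 [-0.01078526 -0.0060379  -0.99992361]]
[240.46808511 156.        ] [236 153   9   7  47]
[282.73214286 214.32142857] [279 211   9   8  56]
```

View pics/s11.png

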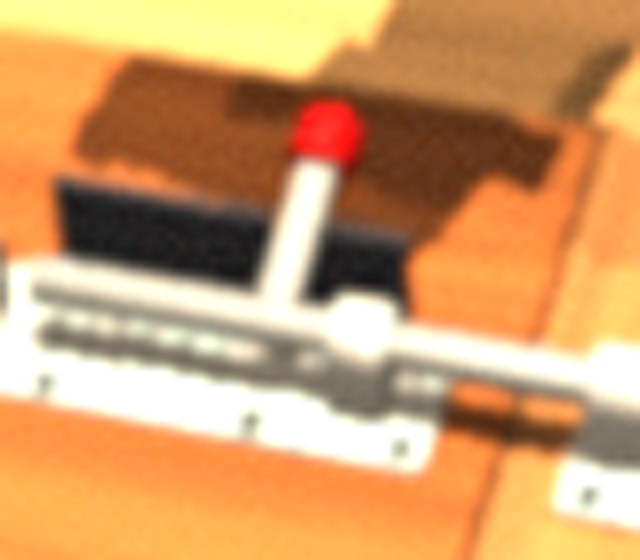

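View pics/wrist11.png

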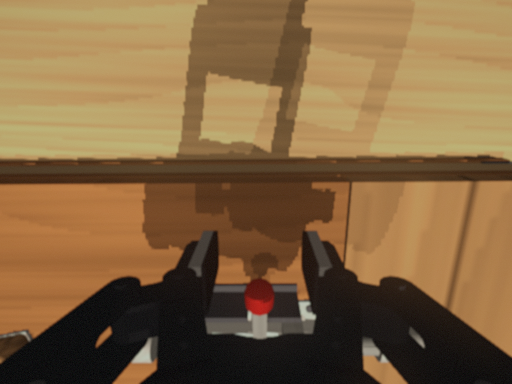

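The handle stays in the notch. The knob is at scene (240,156) and top (283,214), and the fingers are clear. I triangulate the knob and plan the press.

```bash
python3 - <<'E'
from h import *;from workcell import manip
t,s=load("top11.npz"),load("scene11.npz")
for d in(t,s):
    c,st,m=red(d);P=pts(d)[m];print(P.mean(0).round(4),P.max(0).round(4))
k,e=tri([(t,*red(t)[0]),(s,*red(s)[0])]);print(k,e,np.arctan2(.598-k[0],k[2]-.134))
print(rel(manip.read_state(),[.540,k[1],.20],Rdn))
E
```

```text
[ 0.5439 -0.0055  0.1569] [0.5508 0.0021 0.1625]
[ 0.5458 -0.0046  0.1552] [0.555  0.0046 0.1616]
[ 0.54398667 -0.00541621  0.15337964] 0.0003033015500746997 1.226309034069002
([-5.23, 0.03, -0.21], [-0.34, 0.68, -0.52])
```

```bash
python3 -m pendant '[[[0,0,-0.5],[0,0,0]],[[0,0,-0.5],[0,0,0]],[[0,0,-0.5],[0,0,0]],[[-1.5,0,-0.5],[0,0,0]],[[-3,0,-0.5],[-0.3,0.7,-0.5]],[[-4.5,0,-0.4],[-0.3,0.7,-0.5]],[[-5.1,0,0],[-0.3,0.7,-0.5]],[[-5.1,0,0.5],[-0.3,0.7,-0.5]],[[-5.1,0,1.0],[-0.3,0.7,-0.5]],[[-5.1,0,1.3],[-0.3,0.7,-0.5]],[[-5.1,0,1.3],[-0.3,0.7,-0.5]]]' 1
python3 - <<'E'
from h import *;from workcell import manip,optics
d=optics.snapshot("wrist");cv2.imwrite("pics/w12.png",d["img"][150:384,100:420,::-1])
d=optics.snapshot("scene")
cv2.imwrite("pics/s12.png",cv2.resize(np.clip(d["img"][120:210,190:290,::-1]*1.8,0,255).astype(np.uint8),None,fx=6,fy=6,interpolation=cv2.INTER_CUBIC))
E
```

```text
clock: 13.8
position: [0.5371, -0.0056, 0.1832]
ee_rot: [[-0.999, -0.047, -0.004], [-0.047, 0.999, -0.0], [0.004, -0.0, -1.0]]
ft_force: [0.0, -0.2, -1.0]
grip_width: -0.0001
```

View pics/s12.png

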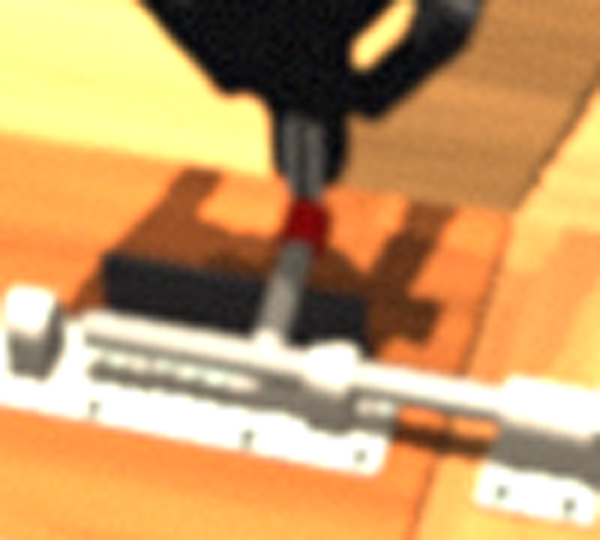

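View pics/w12.png

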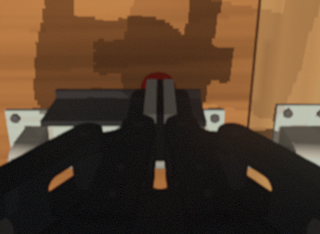

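The closed tips stand right over the knob (crop (300,190) against (305,222)). I press down in small steps.

```bash
for i in 1 2; do python3 -m pendant '[[[0,0,0.1],[0,0,0]],[[0,0,0.2],[0,0,0]],[[0,0,0.3],[0,0,0]],[[0,0,0.3],[0,0,0]]]'; done
```

```text
clock: 14.23
position: [0.5379, -0.0057, 0.1813]
ee_rot: [[-0.999, -0.047, -0.002], [-0.047, 0.999, -0.0], [0.002, -0.0, -1.0]]
ft_force: [-0.0, -0.1, 0.5]
grip_width: -0.0
clock: 14.57
position: [0.538, -0.0058, 0.1783]
ee_rot: [[-0.999, -0.047, -0.001], [-0.047, 0.999, -0.001], [0.002, -0.0, -1.0]]
ft_force: [-0.8, 0.5, 0.5]
grip_width: -0.0004
```

```bash
python3 -m pendant '[[[0,0,0.1],[0,0,0]],[[0,0,0.2],[0,0,0]],[[0,0,0.3],[0,0,0]],[[0,0,0.3],[0,0,0]]]'; python3 -m pendant '[[[0,0,0.1],[0,0,0]],[[0,0,0.2],[0,0,0]],[[0,0,0.3],[0,0,0]],[[0,0,0.3],[0,0,0]]]'
```

```text
clock: 14.9
position: [0.5376, -0.0058, 0.1751]
ee_rot: [[-0.999, -0.047, -0.002], [-0.047, 0.999, -0.001], [0.002, -0.0, -1.0]]
ft_force: [-2.5, 0.3, 2.2]
grip_width: -0.0
clock: 15.23
position: [0.5375, -0.0058, 0.1718]
ee_rot: [[-0.999, -0.047, -0.003], [-0.047, 0.999, -0.001], [0.003, -0.0, -1.0]]
ft_force: [-2.1, 0.2, 3.0]
grip_width: -0.0
```

```bash
python3 -m pendant '[[[0,0,0.1],[0,0,0]],[[0,0,0.2],[0,0,0]],[[0,0,0.3],[0,0,0]],[[0,0,0.3],[0,0,0]]]'; python3 -m pendant '[[[0,0,0.1],[0,0,0]],[[0,0,0.2],[0,0,0]],[[0,0,0.3],[0,0,0]],[[0,0,0.3],[0,0,0]]]'; python3 -m pendant '[[[0,0,0.1],[0,0,0]],[[0,0,0.2],[0,0,0]],[[0,0,0.3],[0,0,0]],[[0,0,0.3],[0,0,0]]]'
```

```text
clock: 15.57
position: [0.5374, -0.0058, 0.1685]
ee_rot: [[-0.999, -0.047, -0.003], [-0.047, 0.999, -0.001], [0.003, -0.0, -1.0]]
ft_force: [-1.4, -0.5, 2.2]
grip_width: 0.0004
clock: 15.9
position: [0.5373, -0.0057, 0.1652]
ee_rot: [[-0.999, -0.047, -0.003], [-0.047, 0.999, -0.001], [0.003, -0.0, -1.0]]
ft_force: [-0.4, -0.1, 2.4]
grip_width: 0.0001
clock: 16.23
position: [0.5373, -0.0058, 0.1619]
ee_rot: [[-0.999, -0.047, -0.003], [-0.047, 0.999, -0.0], [0.003, -0.0, -1.0]]
ft_force: [-0.7, -1.0, 1.8]
grip_width: -0.0004
```

It turns freely at about 2 N, so the stem is in the notch. The floor should be about 1–2 mm further down.

```bash
python3 -m pendant '[[[0,0,0.1],[0,0,0]],[[0,0,0.2],[0,0,0]],[[0,0,0.2],[0,0,0]]]'; python3 -m pendant '[[[0,0,0.1],[0,0,0]],[[0,0,0.2],[0,0,0]],[[0,0,0.2],[0,0,0]]]'
```

```text
clock: 16.48
position: [0.5373, -0.0058, 0.1604]
ee_rot: [[-0.999, -0.047, -0.003], [-0.047, 0.999, -0.001], [0.003, -0.0, -1.0]]
ft_force: [-2.4, -0.3, 4.9]
grip_width: 0.0002
clock: 16.73
position: [0.5374, -0.0058, 0.1601]
ee_rot: [[-0.999, -0.047, -0.004], [-0.047, 0.999, -0.001], [0.004, -0.0, -1.0]]
ft_force: [-4.8, 1.2, 9.2]
grip_width: 0.0002
```

Firm stop at tip height 0.143, and the knob top when home should be 0.144, with 9 N. I back off straight up and check.

```bash
python3 -m pendant '[[[0,0,-0.5],[0,0,0]],[[0,0,-2],[0,0,0]],[[0,0,-4],[0,0,0]],[[1,0,-6],[0,0,0]],[[4,0,-8],[0,0,0]],[[7,0,-9],[0,0,0]],[[9,0,-9],[0,0,0]],[[9,0,-9],[0,0,0]],[[9,0,-9],[0,0,0]]]'
python3 - <<'E'
from h import *;from workcell import manip,optics
D={}
for n in("scene","top"):
    d=D[n]=optics.snapshot(n);c,st,m=red(d);P=pts(d)[m];print(n,c,P.mean(0).round(4),P.max(0).round(4))
k,e=tri([(D[n],*red(D[n])[0]) for n in D]);print(k,e)
cv2.imwrite("pics/s13.png",cv2.resize(np.clip(D["scene"]["img"][130:260,90:350,::-1]*1.5,0,255).astype(np.uint8),None,fx=3,fy=3,interpolation=cv2.INTER_CUBIC))
cv2.imwrite("pics/t13.png",cv2.resize(D["top"]["img"][100:260,160:440,::-1],None,fx=2.8,fy=2.8,interpolation=cv2.INTER_CUBIC))
t0=load("top0.npz");P0,P1=pts(t0),pts(D["top"])
for nm,(x,y,w,h) in dict(tin=(165,120,50,52),wrench=(250,130,92,26),sander=(362,132,66,52)).items():
    a,b=t0["img"][y:y+h,x:x+w].astype(int),D["top"]["img"][y:y+h,x:x+w].astype(int);print(nm,abs(a-b).mean().round(2),(abs(P0-P1)[y:y+h,x:x+w,2]>.006).sum())
E
```

```text
clock: 17.48
position: [0.4477, -0.01, 0.2505]
ee_rot: [[-0.999, -0.047, -0.002], [-0.047, 0.999, -0.001], [0.002, -0.001, -1.0]]
ft_force: [0.4, 0.8, -0.1]
grip_width: -0.0003
scene [241.23913043 159.97826087] [ 0.5429 -0.004   0.1406] [0.5516 0.0053 0.1458]
top [282.54901961 216.56862745] [ 0.5401 -0.0055  0.1412] [0.5479 0.0019 0.144 ]
[ 0.54012515 -0.00532875  0.13769378] 0.00038177327036714915
tin 10.53 4
wrench 9.78 7
sander 8.95 5
```

View pics/s13.png

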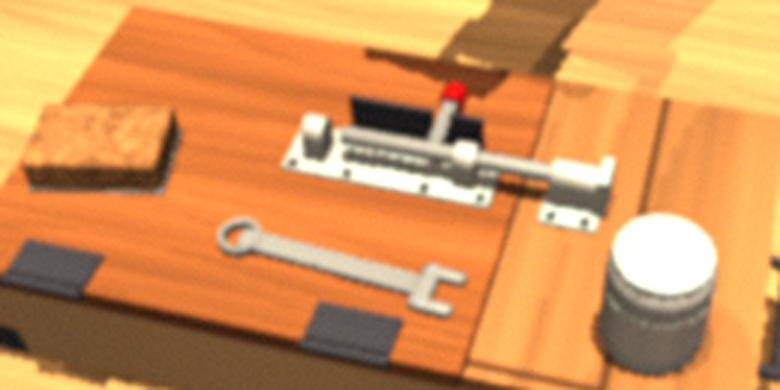

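View pics/t13.png

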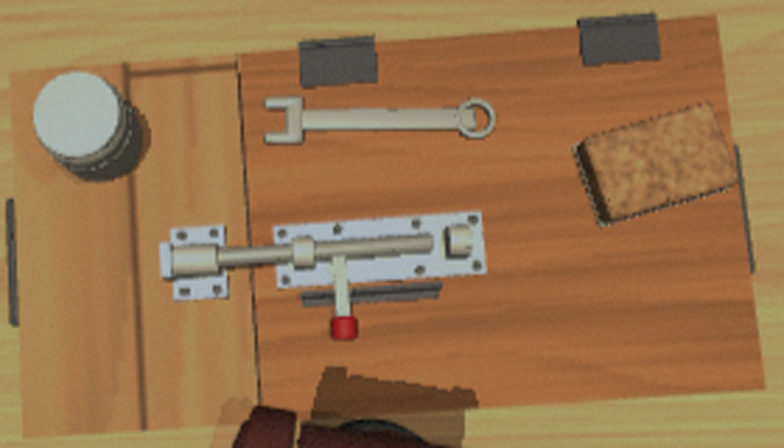

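The scene and top views show the bolt in the receiver and the handle in the notch. The knob's highest point is at 0.144 m, as it should be when home. Tin, wrench and sander are unmoved and the arm is clear, so I hand in.

```bash
python3 -c "
from workcell import manip
print(manip.sign_off())"
```

```text
the job is handed in; nothing more can be done
None
```

I slid the bolt across into the receiver and turned the handle down into the keep's notch. I then let go, backed the arm clear and handed the job in at about 17.5 s. No verdict was reported.

**What I did:** I gripped the knob and slid the bolt about 43 mm. I lined the stem up with the notch using the wrist camera to within about 0.5 mm. I turned the handle partway while gripping it, then opened the gripper and pressed it down from above with closed fingertips. It turned at about 2–3 N and came to a firm stop at 9 N.

**Final checks:**
- **Handle:** the knob's highest point measured 0.144 m from the top camera and 0.146 m from the scene camera. When fully home it should be 0.144 m.
- **Bolt:** both views show it in the receiver.
- **Bystanders:** depth comparison from above shows the tin, wrench and sander unmoved.
- **Forces:** the highest readings at the ends of moves were about 15 N in total.

**What disagreed:**
- **Wrist limit:** one step of the gripped turn ran into the arm's joint 6 limit, at -147.8° of -147.95°. It produced about 12 N of side force, so I let go and changed to pressing from above.
- **Handle angle:** at that point the arm's own position suggested about 1.4 rad, while the cameras showed about 1.23 rad. I went by the cameras.

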